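# Raise the lane barrier and push the jar through

### The job

A jar is waiting on the feed lane in front of a closed, counterweighted barrier arm. With the fingertips and without gripping anything, push the barrier arm up past its balance point so that it stays raised by itself; then push the jar along the lane, standing upright on it all the way, until it rests against the stop at the far end. Do not lift the jar, and leave the other things round the lane where they are.

Things in the scene. Friction and masses are not known exactly. Their poses are not given: they have to be found in the camera images.
- lane: Fixed aluminium feed lane, plate 290 x 78 mm, 6 mm thick. Origin: on the bench, on the lane's centre line, straight below the barrier arm; x along the lane to the far stop, y left across it to the hinge post, z up. Plate from x = -175 to +115 mm. Two guide rails along it (5 mm wide, tops 16 mm above the bench), 54 mm clear between them. Arm rest at y = -42 mm, 44 mm tall.
- lane_stop (a point): Centre of the end stop's face, at lane (98, 0, 20) mm: a fixed block as wide as the lane with a thin rubber pad, its face square to the lane, top 34 mm above the bench.
- barrier (a joint): Angle of the barrier arm (rad): 0 closed, level across the lane; grows as its free end goes up; 1.75 fully raised (stop). It swings in the lane's y-z plane at x = 0. Below the balance point, about 0.77 rad, it falls shut; beyond it, it falls open by itself and stays. 1 to 2 N up at the handle raises it. Arm 0.9 kg, bar 14 mm thick; closed, its underside is 43 mm above the bench over the lane.
- barrier_handle (a point): Middle of the cranked-up handle at the arm's free end: a level round grey sleeve, 18 mm in diameter, 62 mm long along the arm. Closed: at lane (0, -110, 90) mm, sleeve from y = -81 to -143 mm, free space below it down to the bench. It lies 240 mm from the pivot along the arm and 30 mm above it, and turns with the arm.
- barrier_pivot (a point): Centre of the hinge pin, at lane (0, 130, 60) mm, axis parallel to lane x, between cheeks 34 mm wide and 74 mm tall, 44 mm overall along x. When closed the steel counterweight (44 mm in diameter, 45 mm along x) stands 60 mm above the pin and 15 mm left of it; raised, it lies on a rubber pad left of the post (to lane y = 212 mm).
- jar: Loose round brown jar with a black screw lid, 46 mm in diameter, 50 mm tall, about 0.09 kg, standing on the lane plate between the rails on the robot's side of the barrier. Origin: centre of its underside, 6 mm above the bench. Against the far stop its centre is at lane x = 75 mm.
- squat_pot: Bystander: squat round pot with a screw lid, 52 mm in diameter, 34 mm tall, on the bench right of the lane, beyond the barrier. Origin: centre of underside.
- collet: Bystander: small steel collet, 25 mm in diameter, 30 mm tall, on the bench right of the lane, beyond the barrier. Origin: centre of underside.
- eye_loupe: Bystander: black waisted loupe, 40 mm in diameter, 38 mm tall, on the bench left of the lane, on the robot's side. Origin: centre of underside.
- boat: Bystander: white weighing boat, 56 mm wide, 18 mm tall, on the bench right of the lane, on the robot's side. Origin: centre of underside.
- gauge: Bystander: steel gauge block 12 x 35 x 30 mm, on the bench left of the lane, on the robot's side. Origin: centre of underside.
Not all that is in view belongs to the job. Leave any green or yellow look-alike of the jar alone.

How it is judged:
By the outcome, as a careful person would: the job done as asked, in the order asked, and still so for the second after the job is handed in, with the robot touching nothing.
It also fails if it takes over 56 s, if anything falls off the work surface, if the arm or the gripper's body presses on something with over 40 N, if the wrist force passes 120 N, or if a joint passes its speed limit or range.

### The arm

A 7-joint arm with a two-finger parallel gripper is mounted at the origin on a cart in front of the work surface, level with it; the furniture and walls round the work are solid. World frame = base frame: x ahead of the robot, y to its left, z up, the work surface at z = 0. Lengths are in m, angles in rad, forces in N, time in s.
With the tool pointing down it reaches from about 0.425 to 0.925 m from the base axis. Payload 6.8 kg.
Tool frame: the origin (TCP) lies on the mounting face of the last link; the fingertips stand 173 mm ahead of it and the grasp point (between the pads) lies 155 mm ahead of it; z points along the fingers, y is the line along which they close (so a half turn about z gives the same grasp; the last joint's range is limited). The gripper opens to 85 mm and grips with 20 to 120 N. Pads are 22 mm wide; open, the fingers measure 114 mm over their backs; the gripper's body (76 mm by 85 mm) begins 54 mm behind the grasp point. The pads swing forward as they close: fully open they stand 13 mm farther back than shut.
Start: joints at [1.016, 0.477, 0.022, 1.555, -0.011, 1.109, -0.083], TCP at [0.292, -0.609, 0.405] pointing down, gripper open.
Joint ranges: [-2.96, 2.96], [-0.34, 2.1], [-1.41, 1.46], [0.24, 2.44], [-1.37, 4.51], [0.17, 1.92], [-2.96, 2.96]. Speed limits (rad/s): [2.39, 2.39, 3.14, 3.14, 3.14, 3.14, 3.14].

### API

Orientations are given as a rotation vector (axis times angle).
In Python, from bench import r gives the robot as it stands.
- The arm moves only by the tool carry_out, never from a script. Its argument "moves" is a list of rows, each a list of 5 numbers: the shift along the tool's x, y, z in m, then the turn about the tool's z in rad, then the finger opening in m, from 0 to 0.0854. In form: [[dx, dy, dz, roll, claw], ...]. A call has exactly 8 rows; each row is the pose to reach, as a shift and turn from the pose commanded when the call began, along the tool's axes at that moment; what a row does not reach only later rows make up. A row lasts 1/10 s, in which the tool goes at most 50 mm and 8.59 degrees, less where a joint would pass 70% of its speed; a pose out of reach is approached as far as the arm can. A call with a gripper value outside its range is refused whole. The fingers move at their own pace and stop on an object; "force" is the grip in N (left out, the last holds). Time passes only in rows, so rows that repeat a pose let the fingers close, or fill a call up. It gives the time, the measured TCP pose, the force, the opening and the grip force at its end, in the units of the state.
- r.get_obs(): the state, without advancing time (a new reading comes with each control period).
- r.grab_frame(name): name is "scene" or "top" or "wrist"; returns the picture (420x560x3 uint8, red, green, blue); there is no depth.
- r.calibration(name): a dict with "fx", "fy", "cx", "cy" (pixels), "k1" (the pictures are not rectified: a ray, as slopes to the right and down, at radius r is drawn at 1 + k1 r^2 times it, then the intrinsics apply), "rvec" (rotation vector, rad) and "tvec" (3), from world to camera coordinates, as OpenCV has them. Camera axes: x right, y down, z forward; pixel columns grow to the right and rows downward; lengths in m; the calibration is good to about 2 mm. A picture is of the moment at which its call begins: read the wrist's pose just before it. calibration takes no time and is no camera call; for the wrist camera it gives the pose at the moment of the call.
- r.hand_in(): hands the job in; it is judged then, once.
The state is a dict: "clock": time; "joints": joint angles; "qvel": joint speeds; "tau": joint torques, N m; "tcp_pos": TCP position; "orientation": TCP orientation; "contact_force": force on the tool from outside, world axes, zero at the start; "moment": the same for the moment, N m; "grip_width": finger opening in m; "gripper_force": force on a finger pad.
Only numpy, scipy, OpenCV 4.12 (cv2) and the standard library are available. Lean on these libraries where they do the work, as an engineer would, in place of code of your own. Each camera call takes 0.05 s, during which the arm holds its last target. There are 200 camera calls.

## Working session

There is one attempt and no reset: what is moved stays moved. The work goes in short steps, Python scripts to look and compute and a tool call to move; the robot and the scene stay as the last step left them, time stands still between calls to the robot, and variables do not carry over. Pictures are saved under pics/ and viewed, at most 10 in all, crops included, and the job is handed in when it is done.

Besides the shell and the picture viewer there is one more tool, called after "Request:" by a JSON object that holds its "fn" and its "kwargs", one argument or row to a line. carry_out: Moves the arm, as the interface text tells. Its arguments: {"type":"object","properties":{"moves":{"type":"array","items":{"type":"array","items":{"type":"number"}}},"force":{"type":"number"}},"required":["moves"]}

```bash
ls; mkdir -p pics; python3 - <<'E'
from bench import r
import cv2
for n in ["scene","top"]:
    cv2.imwrite(f"pics/{n}0.png",r.grab_frame(n)[:,:,::-1])
    print(n,r.calibration(n))
print(r.get_obs())
E
```

```text
pics
scene {'fx': 517.0779042458465, 'fy': 517.0779042458465, 'cx': 277.77536913633764, 'cy': 205.3811844034405, 'k1': -0.148787392906956, 'rvec': array([ 1.83572467, -0.97060412,  0.59245716]), 'tvec': array([-0.32657365,  0.26819597,  0.84122707])}
top {'fx': 414.5840584207978, 'fy': 414.5840584207978, 'cx': 283.5638282815803, 'cy': 210.99616108493382, 'k1': 0.01967366304062519, 'rvec': array([ 2.23975237, -1.91922483,  0.22687327]), 'tvec': array([-0.10653861,  0.55805723,  0.85153143])}
{'clock': 0.1, 'joints': array([ 1.01585544,  0.47774057,  0.02237223,  1.5563419 , -0.01147944,
        1.10927316, -0.08307589]), 'qvel': array([ 2.16864639e-04, -2.22832775e-03, -2.25152026e-05, -3.36043484e-03,
        1.34047955e-03, -1.79479315e-03, -1.43288401e-03]), 'tau': array([ 3.01744672e-03, -5.97762966e+01,  1.61294080e+00, -2.81959516e+01,
        1.27173439e-02,  4.97447400e-03, -2.68329188e-05]), 'tcp_pos': array([ 0.29156966, -0.60851478,  0.40381227]), 'orientation': array([-3.06198485e+00, -6.95768511e-01,  7.97452841e-04]), 'contact_force': array([-0.31600006,  0.61787319, -0.21552653]), 'moment': array([ 0.04293605, -0.0297663 ,  0.01041895]), 'gripper_force': 0.0, 'grip_width': 0.08515815535823927}
```

View pics/scene0.png

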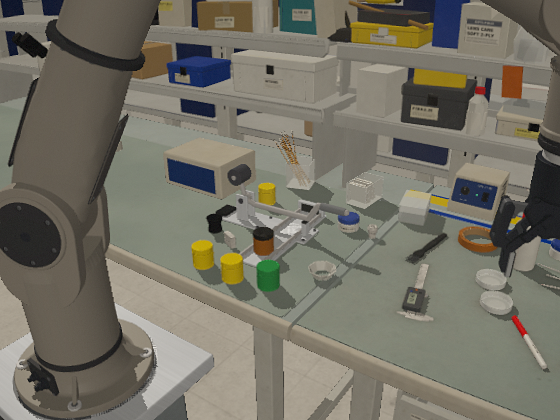

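View pics/top0.png

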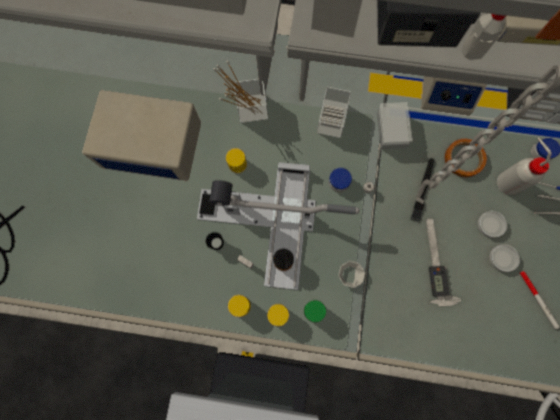

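The top view shows the lane running from about (283,288) up to the stop at (293,168). The jar's black lid is at (283,259) and the handle at about (340,210). The counterweight is at (221,192). The squat pot (340,178), collet (369,187), boat (350,274), loupe (215,241) and gauge (245,261) stand around the lane. I'll crop it for precise pixels.

```bash
python3 - <<'E'
import cv2
t=cv2.imread("pics/top0.png")[150:300,190:390]
cv2.imwrite("pics/topc.png",cv2.resize(t,None,fx=4,fy=4,interpolation=cv2.INTER_CUBIC))
E
```

```text
(no output)
```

View pics/topc.png

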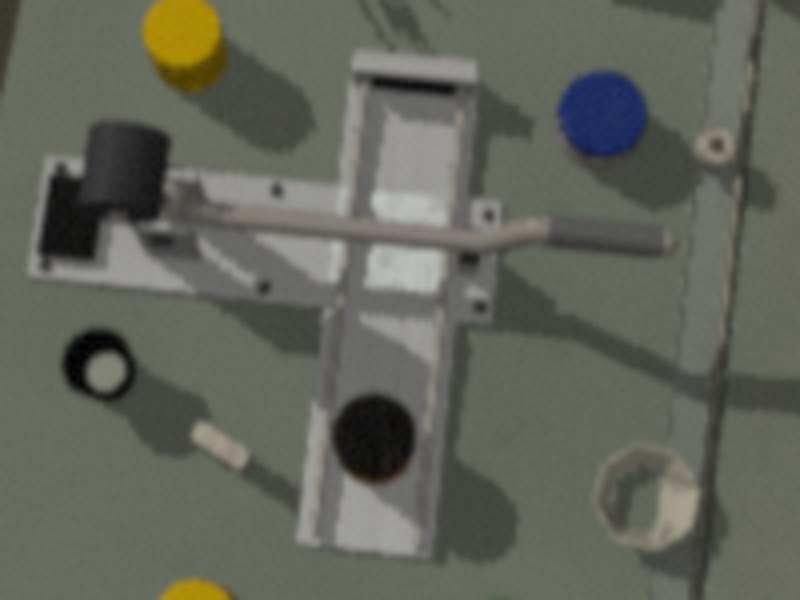

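The crop shows the near plate corners at (297,545) and (433,557), and the stop top from (357,50) to (478,60). The sleeve runs from (550,232) to (665,240), and the lid centre is at (374,436).

```bash
cat > h.py <<'E'
import numpy as np, cv2
from bench import r
def ray(name,pts,z):
    c=r.calibration(name); K=np.array([[c['fx'],0,c['cx']],[0,c['fy'],c['cy']],[0,0,1]])
    n=cv2.undistortPoints(np.array(pts,float).reshape(-1,1,2),K,np.array([c['k1'],0,0,0.])).reshape(-1,2)
    R=cv2.Rodrigues(c['rvec'])[0]; o=-R.T@c['tvec']
    d=np.c_[n,np.ones(len(n))]@R
    return o+d*((np.array(z)-o[2])/d[:,2])[:,None]
def lane2w(L,O,yaw):
    c,s=np.cos(yaw),np.sin(yaw); L=np.atleast_2d(L); return L[:,:2]@np.array([[c,s],[-s,c]])+O
E
python3 - <<'E'
from h import *
np.set_printoptions(precision=4,suppress=True)
crop={'nearL':(297,545,6),'nearR':(433,557,6),'stopFL':(355,52,34),'stopFR':(478,62,34),'hA':(550,232,90),'hB':(668,240,90),'jar':(374,436,56),'pot':(603,113,34),'coll':(715,148,30),'boat':(648,497,18),'loupe':(98,365,38),'gauge':(220,446,30),'yelfar':(184,30,50)}
a=np.array(list(crop.values()),float)
P=ray("top",np.c_[190+a[:,0]/4-.4,150+a[:,1]/4-.4],a[:,2]/1000)
D=dict(zip(crop,P))
near=(D['nearL']+D['nearR'])/2; far=(D['stopFL']+D['stopFR'])/2
print(np.linalg.norm(D['nearL']-D['nearR']),np.linalg.norm((far-near)[:2]))
d=far-near; yaw=np.arctan2(d[1],d[0]); yw2=np.arctan2(*(D['hA']-D['hB'])[[1,0]])-np.pi/2
ax=np.array([np.cos(yaw),np.sin(yaw)]); O=near[:2]+.175*ax
print('yaw',yaw,yw2,'O',O)
c,s=ax
for k in D:
    q=D[k][:2]-O; print(k,D[k],'lane',np.array([c*q[0]+s*q[1],-s*q[0]+c*q[1]]))
o=r.get_obs(); print(cv2.Rodrigues(o['orientation'])[0])
E
```

```text
0.07724775011136406 0.2871742434214176
yaw 0.048757636601189806 0.08338959546573044 O [ 0.5805 -0.03  ]
nearL [0.4031 0.     0.006 ] lane [-0.1757  0.0386]
nearR [ 0.4083 -0.0771  0.006 ] lane [-0.1743 -0.0386]
stopFL [0.6901 0.0118 0.034 ] lane [0.1115 0.0364]
stopFR [ 0.695  -0.0609  0.034 ] lane [ 0.1128 -0.0364]
hA [ 0.5841 -0.1125  0.09  ] lane [-0.0005 -0.0826]
hB [ 0.5894 -0.1759  0.09  ] lane [ 0.0017 -0.1462]
jar [ 0.4647 -0.0347  0.056 ] lane [-0.1159  0.0009]
pot [ 0.6749 -0.1375  0.034 ] lane [ 0.089 -0.112]
coll [ 0.6649 -0.205   0.03  ] lane [ 0.0757 -0.179 ]
boat [ 0.4591 -0.1914  0.018 ] lane [-0.1291 -0.1553]
loupe [0.4826 0.125  0.038 ] lane [-0.0902  0.1596]
gauge [0.4491 0.0502 0.03  ] lane [-0.1273  0.0865]
yelfar [0.6825 0.1112 0.05  ] lane [0.1087 0.1361]
[[ 0.9018  0.4321 -0.0008]
 [ 0.4321 -0.9018  0.0014]
 [-0.0002 -0.0016 -1.    ]]
```

```bash
python3 - <<'E'
from h import *
np.set_printoptions(precision=3,suppress=True)
for n in ["top","scene"]:
    c=r.calibration(n);K=np.array([[c['fx'],0,c['cx']],[0,c['fy'],c['cy']],[0,0,1]])
    p=[[.292,-.609,.405],[.292,-.609,.232],[.4,-.28,.3],[.515,.067,.25],[.54,.12,.12]]
    print(n,cv2.projectPoints(np.array(p),c['rvec'],c['tvec'],K,np.array([c['k1'],0,0,0.]))[0].reshape(-1,2), -cv2.Rodrigues(c['rvec'])[0].T@c['tvec'])
# targets in tool axes
O=np.array([.5805,-.030]);yaw=.055
o=r.get_obs();R=cv2.Rodrigues(o['orientation'])[0]
w=lane2w([[-.060,.100],[-.06,.161]],O,yaw)
print(w,[R.T@(np.r_[q,.405]-o['tcp_pos']) for q in w])
E
```

```text
top [[740.987 442.132]
 [622.83  408.013]
 [432.936 304.621]
 [230.032 207.848]
 [215.263 207.806]] [ 0.353 -0.056  0.959]
scene [[568.514 156.938]
 [538.075 282.085]
 [354.293 157.268]
 [236.609 132.911]
 [228.367 177.984]] [-0.336 -0.637  0.606]
[[0.515 0.067]
 [0.512 0.127]] [array([ 0.493, -0.512, -0.   ]), array([ 0.517, -0.569, -0.   ])]
```

```bash
python3 - <<'E'
from h import *
cv2.imwrite("pics/w0.png",r.grab_frame("wrist")[:,:,::-1])
E
```

```text
(no output)
```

View pics/w0.png

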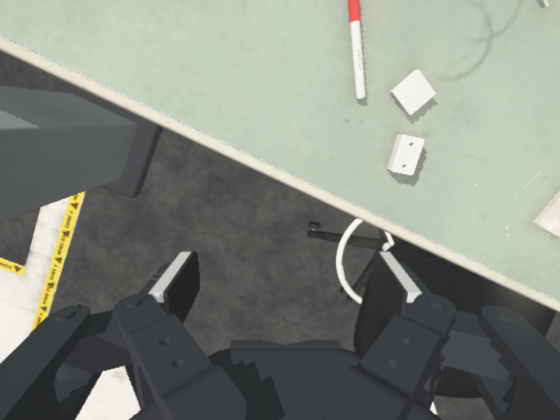

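The wrist view shows only open fingers over the bench edge, with nothing close below. Next I check the chain-like thing that the top view shows at (430,190) to (550,85).

```bash
python3 - <<'E'
from h import *
np.set_printoptions(precision=2,suppress=True)
c=r.calibration("scene");K=np.array([[c['fx'],0,c['cx']],[0,c['fy'],c['cy']],[0,0,1]])
for px in [(428,195),(490,125),(550,85)]:
    P=np.vstack([ray("top",[px],z) for z in (0,.1,.2,.3,.4,.5,.6)])
    q=cv2.projectPoints(P,c['rvec'],c['tvec'],K,np.array([c['k1'],0,0,0.]))[0].reshape(-1,2)
    print(px);print(np.c_[P,q])
E
python3 - <<'E'
import cv2
a=cv2.imread('pics/top0.png')[60:230,360:560];b=cv2.imread('pics/scene0.png')[0:300,360:560]
a=cv2.resize(a,(400,340));b=cv2.resize(b,(400,600))
import numpy as np
cv2.imwrite('pics/ch.png',np.hstack([cv2.copyMakeBorder(a,0,260,0,0,0),b]))
E
```

```text
(428, 195)
[[  0.68  -0.35   0.   430.98 252.01]
 [  0.64  -0.32   0.1  417.7  215.03]
 [  0.61  -0.29   0.2  402.71 174.12]
 [  0.57  -0.26   0.3  385.81 128.92]
 [  0.54  -0.23   0.4  366.77  79.15]
 [  0.51  -0.2    0.5  345.39  24.69]
 [  0.47  -0.17   0.6  321.52 -34.29]]
(490, 125)
[[  0.88  -0.49   0.   511.43 231.41]
 [  0.83  -0.45   0.1  495.04 198.39]
 [  0.77  -0.4    0.2  476.24 161.44]
 [  0.72  -0.35   0.3  454.66 120.11]
 [  0.66  -0.31   0.4  429.88  73.94]
 [  0.61  -0.26   0.5  401.43  22.6 ]
 [  0.55  -0.22   0.6  368.9  -34.  ]]
(550, 85)
[[  1.01  -0.64  -0.   576.71 224.97]
 [  0.94  -0.57   0.1  558.13 193.57]
 [  0.88  -0.51   0.2  536.52 158.17]
 [  0.81  -0.45   0.3  511.35 118.25]
 [  0.74  -0.39   0.4  482.01  73.3 ]
 [  0.67  -0.33   0.5  447.85  22.89]
 [  0.6   -0.27   0.6  408.2  -33.16]]
```

View pics/ch.png

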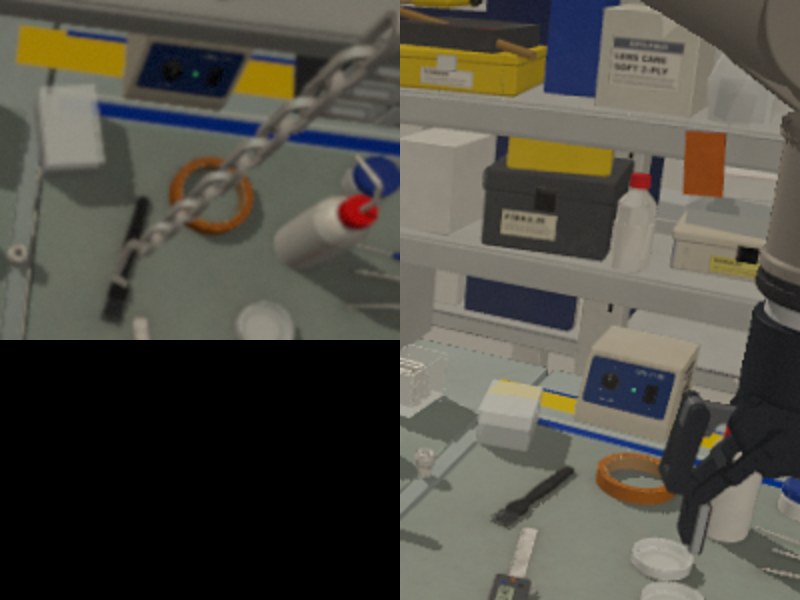

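The chain in the top view hangs down from above. The scene view doesn't show it, so its lower end is at z ≳ 0.55, near (0.48,-0.18). I'll pass beneath it with the arm low and drawn in, at a radius of about 0.47 m.

The tool can only point down, so it can't get under the sleeve. I'll raise the arm by pushing the counterweight, the arm's upper end, to the left with one fingertip.

Request:
{"fn": "carry_out", "kwargs": {
  "moves": [
    [0.004,-0.02,0.018,-0.07,0.085],
    [0.008,-0.04,0.036,-0.15,0.085],
    [0.012,-0.06,0.054,-0.22,0.085],
    [0.016,-0.08,0.072,-0.3,0.085],
    [0.02,-0.1,0.09,-0.37,0.085],
    [0.024,-0.12,0.108,-0.45,0.085],
    [0.028,-0.14,0.126,-0.52,0.085],
    [0.031,-0.161,0.144,-0.6,0.085]
  ]
}}

```text
clock: 0.95
tcp_pos: [0.2499, -0.4493, 0.26]
orientation: [2.718, 1.575, 0.0]
contact_force: [0.8, -0.5, -0.3]
grip_width: 0.0847
gripper_force: 0.0
```

```bash
cat > go.py <<'E'
from h import *
import sys
np.set_printoptions(precision=4,suppress=True)
o=r.get_obs();R=cv2.Rodrigues(o['orientation'])[0]
print(o['clock'],o['tcp_pos'],'yaw',np.arctan2(R[1,0],R[0,0]),o['contact_force'],o['joints'])
for a in sys.argv[1:]:
    print(a,R.T@(np.array(eval(a))-o['tcp_pos']))
E
python3 go.py "(.36,-.30,.26)" "(.44,-.16,.26)" "(.465,-.03,.26)" "(.515,.067,.256)"
```

```text
0.95 [ 0.2499 -0.4493  0.26  ] yaw 1.0500243519751564 [ 0.8124 -0.4652 -0.2883] [ 1.056   0.4153 -0.1394  2.0517  0.0891  0.6799  0.3382]
(.36,-.30,.26) [0.1843 0.0212 0.0001]
(.44,-.16,.26) [0.3455 0.021  0.0001]
(.465,-.03,.26) [ 0.4707 -0.022   0.0001]
(.515,.067,.256) [ 0.5797 -0.0269  0.0041]
```

Request:
{"fn": "carry_out", "kwargs": {
  "moves": [
    [0.03,0.004,0,-0.07,0.085],
    [0.07,0.009,0,-0.14,0.085],
    [0.11,0.014,0,-0.21,0.085],
    [0.15,0.018,0,-0.28,0.085],
    [0.19,0.021,0,-0.35,0.085],
    [0.235,0.021,0,-0.42,0.085],
    [0.28,0.021,0,-0.5,0.085],
    [0.32,0.021,0,-0.576,0.085]
  ]
}}

```text
clock: 1.75
tcp_pos: [0.4292, -0.1816, 0.2608]
orientation: [2.158, 2.282, 0.001]
contact_force: [-0.2, -0.1, -0.2]
grip_width: 0.0851
gripper_force: 0.0
```

```bash
python3 go.py "(.465,-.03,.26)" "(.505,.04,.256)" "(.515,.067,.256)"  "(.512,.127,.256)"
```

```text
1.75 [ 0.4292 -0.1816  0.2608] yaw 1.6266575654852748 [-0.1629 -0.1401 -0.185 ] [ 0.5726  0.3697 -0.3611  2.1464  0.2101  0.6577  0.1227]
(.465,-.03,.26) [0.1494 0.0442 0.0008]
(.505,.04,.256) [0.217  0.0881 0.0049]
(.515,.067,.256) [0.2434 0.0995 0.0049]
(.512,.127,.256) [0.3035 0.0999 0.0049]
```

Request:
{"fn": "carry_out", "kwargs": {
  "moves": [
    [0.035,0.008,0,0,0.085],
    [0.075,0.02,0,0,0.085],
    [0.115,0.033,0,0,0.085],
    [0.15,0.045,0,0,0.085],
    [0.185,0.067,0.002,0,0.085],
    [0.217,0.088,0.005,0,0.085],
    [0.235,0.099,0.005,0,0.085],
    [0.238,0.099,0.005,0,0.085]
  ]
}}

```text
clock: 2.55
tcp_pos: [0.516, 0.0624, 0.2558]
orientation: [-2.158, -2.283, -0.004]
contact_force: [0.2, 0.3, 0.1]
grip_width: 0.0853
gripper_force: 0.0
```

```bash
python3 go.py "(.512,.127,.256)"; python3 - <<'E'
from h import *
a=r.grab_frame("scene")[:,:,::-1][120:280,180:380];b=r.grab_frame("wrist")[:,:,::-1]
a=cv2.resize(a,(400,320));b=cv2.resize(b,(400,300))
cv2.imwrite("pics/p1.png",np.hstack([a,cv2.copyMakeBorder(b,0,20,0,0,0)]))
E
```

```text
2.55 [0.516  0.0624 0.2558] yaw 1.6270146094389049 [0.2089 0.2809 0.145 ] [ 0.0862  0.4556 -0.4021  2.0272  0.266   0.7064 -0.4263]
(.512,.127,.256) [ 0.0647 -0.0003 -0.0001]
```

View pics/p1.png

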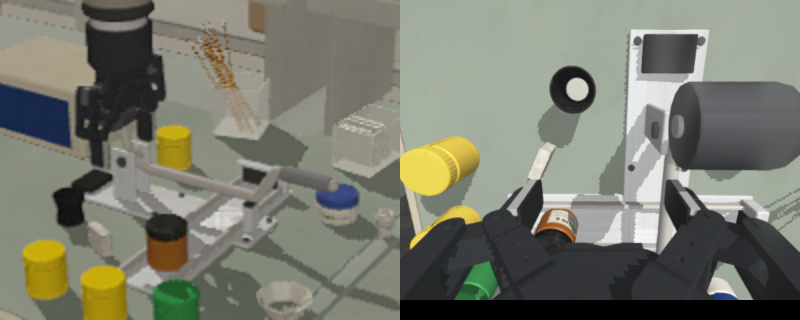

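The wrist view shows the right finger at (695,210) lined up with the near half of the counterweight, which starts at about px 670. I now push it slowly to the left.

Request:
{"fn": "carry_out", "kwargs": {
  "moves": [
    [0.008,0,0,0,0.085],
    [0.016,0,0,0,0.085],
    [0.022,0,0,0,0.085],
    [0.028,0,0,0,0.085],
    [0.034,0,0,0,0.085],
    [0.04,0,0,0,0.085],
    [0.046,0,0,0,0.085],
    [0.052,0,0,0,0.085]
  ]
}}

```text
clock: 3.45
tcp_pos: [0.5113, 0.1082, 0.2544]
orientation: [2.167, 2.274, -0.01]
contact_force: [-0.0, -8.6, -6.9]
grip_width: 0.085
gripper_force: 4.2
```

Request:
{"fn": "carry_out", "kwargs": {
  "moves": [
    [0.005,0,0,0,0.085],
    [0.009,0,0,0,0.085],
    [0.012,0,0,0,0.085],
    [0.015,0,0,0,0.085],
    [0.018,0,0,0,0.085],
    [0.021,0,0,0,0.085],
    [0.024,0,0,0,0.085],
    [0.026,0,0,0,0.085]
  ]
}}

```text
clock: 4.25
tcp_pos: [0.5108, 0.1377, 0.2558]
orientation: [-2.162, -2.279, -0.001]
contact_force: [-0.7, 0.7, -0.6]
grip_width: 0.0846
gripper_force: 0.0
```

```bash
python3 go.py; python3 - <<'E'
from h import *
a=r.grab_frame("scene")[:,:,::-1][60:280,180:380];b=r.grab_frame("wrist")[:,:,::-1]
a=cv2.resize(a,(400,440));b=cv2.resize(b,(400,300))
cv2.imwrite("pics/p2.png",np.hstack([a,cv2.copyMakeBorder(b,0,140,0,0,0)]))
E
```

```text
4.25 [0.5108 0.1377 0.2558] yaw 1.6233502441115688 [-0.6862  0.7173 -0.6348] [-0.0521  0.4693 -0.409   2.005   0.2761  0.7196 -0.5782]
```

View pics/p2.png

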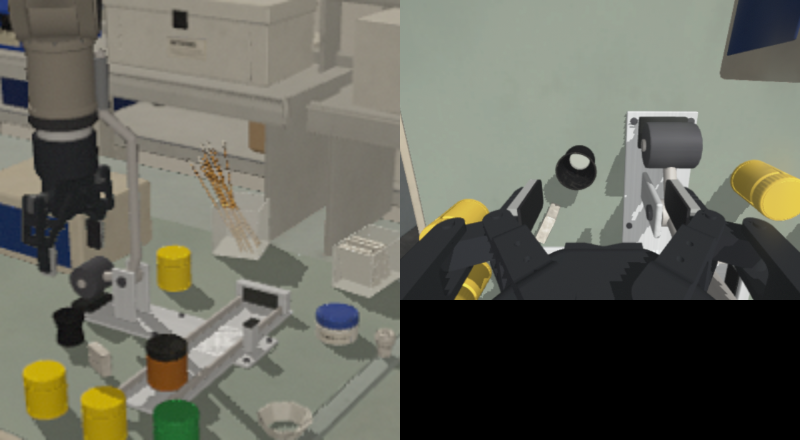

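The arm now stands raised and free, with the counterweight on its pad and no contact force. I back away towards the robot, then turn the tool behind the jar.

Request:
{"fn": "carry_out", "kwargs": {
  "moves": [
    [0,-0.025,0,0,0.085],
    [0,-0.055,0,0,0.085],
    [-0.02,-0.075,0,0.13,0.085],
    [-0.05,-0.08,0,0.27,0.06],
    [-0.08,-0.08,0,0.41,0.03],
    [-0.11,-0.08,0,0.55,0.03],
    [-0.14,-0.08,0,0.69,0.03],
    [-0.165,-0.08,0,0.83,0.03]
  ]
}}

```text
clock: 5.15
tcp_pos: [0.4394, -0.0336, 0.2559]
orientation: [2.902, 1.203, 0.0]
contact_force: [-0.1, 0.1, -0.7]
grip_width: 0.0301
gripper_force: 0.0
```

```bash
python3 go.py "(.4297,-.0383,.256)"
```

```text
5.15 [ 0.4394 -0.0336  0.2559] yaw 0.7859037628207799 [-0.1311  0.0901 -0.6567] [ 0.1076  0.3301 -0.2009  2.2137  0.1143  0.6067 -0.9616]
(.4297,-.0383,.256) [-0.0102 -0.0035 -0.0001]
```

Request:
{"fn": "carry_out", "kwargs": {
  "moves": [
    [-0.003,-0.001,0,0.13,0.03],
    [-0.006,-0.002,0,0.27,0.03],
    [-0.01,-0.0035,0,0.41,0.03],
    [-0.01,-0.0035,0,0.55,0.03],
    [-0.01,-0.0035,0,0.69,0.03],
    [-0.01,-0.0035,0,0.731,0.03],
    [-0.01,-0.0035,0,0.731,0.03],
    [-0.01,-0.0035,0,0.731,0.03]
  ]
}}

```text
clock: 5.95
tcp_pos: [0.43, -0.0365, 0.2558]
orientation: [3.14, 0.099, 0.0]
contact_force: [0.2, 0.4, 0.7]
grip_width: 0.03
gripper_force: 0.0
```

```bash
python3 go.py "(.4297,-.0383,.196)"; python3 - <<'E'
from h import *
a=r.grab_frame("scene")[:,:,::-1][60:280,180:380];b=r.grab_frame("wrist")[:,:,::-1]
print({k:r.calibration("wrist")[k] for k in('rvec','tvec')})
a=cv2.resize(a,(240,264))
cv2.imwrite("pics/p3.png",np.hstack([cv2.copyMakeBorder(a,0,156,0,0,0),b]))
E
```

```text
5.95 [ 0.43   -0.0365  0.2558] yaw 0.06326144232509813 [0.1566 0.437  0.6672] [-0.029   0.3111 -0.0361  2.2427  0.02    0.5879 -1.5875]
(.4297,-.0383,.196) [-0.0004  0.0018  0.0598]
{'rvec': array([-2.12585097,  1.9999725 ,  0.28959988]), 'tvec': array([-0.06169181,  0.41383811,  0.35623938])}
```

View pics/p3.png

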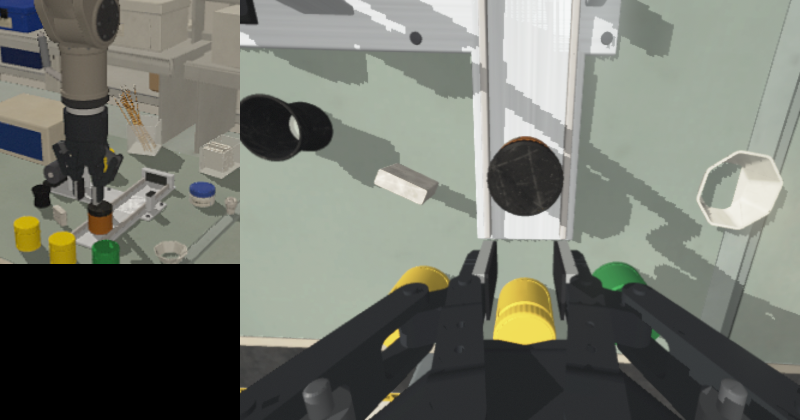

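The wrist view shows the lid centre at crop (525,176), which is wrist pixel (285,176). It is centred between the fingers, and the lane runs straight up the picture. I check the jar's position once more.

```bash
python3 - <<'E'
from h import *
P=ray("wrist",[(285,176),(285-38,178),(323,176),(285,139.5),(240.0,239),(334,239),(239,60),(338,60)],[.056]*4+[.006]*2+[.006]*2);print(P.round(4))
E
```

```text
[[ 0.4673 -0.0334  0.056 ]
 [ 0.4647 -0.0111  0.056 ]
 [ 0.4687 -0.0558  0.056 ]
 [ 0.4883 -0.0321  0.056 ]
 [ 0.4032 -0.0007  0.006 ]
 [ 0.4079 -0.077   0.006 ]
 [ 0.5356  0.0022  0.006 ]
 [ 0.5397 -0.0652  0.006 ]]
```

Request:
{"fn": "carry_out", "kwargs": {
  "moves": [
    [0,0,0.015,0,0.03],
    [0,0,0.035,0,0.03],
    [0,0,0.05,0,0.03],
    [0,0,0.058,0,0.03],
    [0.002,0,0.058,0,0.03],
    [0.004,0,0.058,0,0.03],
    [0.006,0,0.058,0,0.03],
    [0.008,0,0.058,0,0.03]
  ]
}}

```text
clock: 6.85
tcp_pos: [0.4384, -0.036, 0.1983]
orientation: [3.14, 0.097, 0.002]
contact_force: [-1.0, -0.3, 0.7]
grip_width: 0.0299
gripper_force: 0.6
```

Request:
{"fn": "carry_out", "kwargs": {
  "moves": [
    [0.003,0,0,0,0.03],
    [0.008,0,0,0,0.03],
    [0.015,0,0,0,0.03],
    [0.023,0,0,0,0.03],
    [0.031,0,0,0,0.03],
    [0.039,0,0,0,0.03],
    [0.045,0,0,0,0.03],
    [0.05,0,0,0,0.03]
  ]
}}

```text
clock: 7.65
tcp_pos: [0.4884, -0.0328, 0.1977]
orientation: [3.14, 0.097, -0.001]
contact_force: [-3.2, 0.1, 3.5]
grip_width: 0.03
gripper_force: 2.7
```

```bash
python3 go.py "(.627,-.0265,.198)"; python3 - <<'E'
from h import *
a=r.grab_frame("scene")[:,:,::-1][60:280,180:380];b=r.grab_frame("wrist")[:,:,::-1]
a=cv2.resize(a,(400,440));b=cv2.resize(b,(400,300))
cv2.imwrite("pics/p4.png",np.hstack([a,cv2.copyMakeBorder(b,0,140,0,0,0)]))
E
```

```text
7.65 [ 0.4884 -0.0328  0.1977] yaw 0.06181741433597608 [-3.1871  0.145   3.4692] [-0.0367  0.4928 -0.029   2.1406  0.0281  0.5089 -1.5957]
(.627,-.0265,.198) [ 0.1387  0.0022 -0.0004]
```

View pics/p4.png

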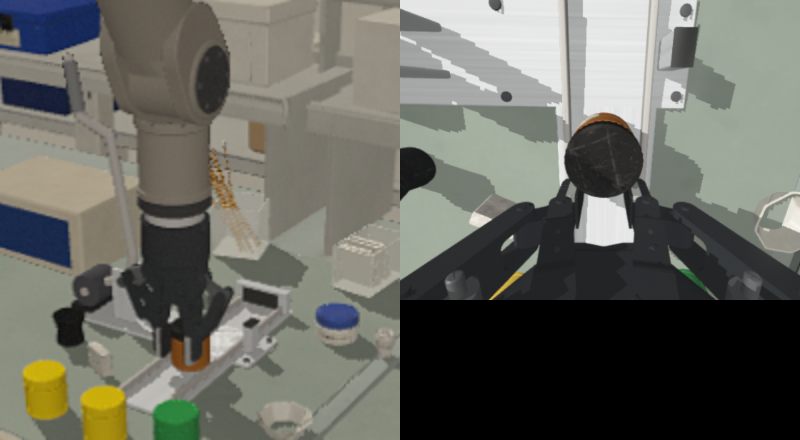

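The scene view shows the jar upright ahead of the fingers, and the wrist view shows it centred between them at (604,160). The barrier is still up. I keep pushing.

Request:
{"fn": "carry_out", "kwargs": {
  "moves": [
    [0.003,0,0,0,0.03],
    [0.008,0,0,0,0.03],
    [0.015,0,0,0,0.03],
    [0.023,0,0,0,0.03],
    [0.031,0,0,0,0.03],
    [0.04,0.001,0,0,0.03],
    [0.05,0.001,0,0,0.03],
    [0.06,0.001,0,0,0.03]
  ]
}}

```text
clock: 8.55
tcp_pos: [0.5488, -0.0302, 0.1977]
orientation: [3.14, 0.097, 0.0]
contact_force: [-1.0, -1.5, 0.0]
grip_width: 0.0297
gripper_force: 0.6
```

Request:
{"fn": "carry_out", "kwargs": {
  "moves": [
    [0.01,0,0,0,0.03],
    [0.02,0.001,0,0,0.03],
    [0.03,0.001,0,0,0.03],
    [0.04,0.001,0,0,0.03],
    [0.048,0.001,0,0,0.03],
    [0.055,0.001,0,0,0.03],
    [0.06,0.001,0,0,0.03],
    [0.064,0.001,0,0,0.03]
  ]
}}

```text
clock: 9.35
tcp_pos: [0.6121, -0.0272, 0.1976]
orientation: [-3.14, -0.097, 0.0]
contact_force: [-2.3, 0.2, 0.6]
grip_width: 0.0306
gripper_force: 0.8
```

```bash
python3 go.py "(.627,-.0265,.198)"; python3 - <<'E'
from h import *
a=r.grab_frame("scene")[:,:,::-1][60:280,180:380];b=r.grab_frame("wrist")[:,:,::-1]
a=cv2.resize(a,(400,440));b=cv2.resize(b,(400,300))
cv2.imwrite("pics/p5.png",np.hstack([a,cv2.copyMakeBorder(b,0,140,0,0,0)]))
E
```

```text
9.35 [ 0.6121 -0.0272  0.1976] yaw 0.06183752659950333 [-2.323   0.2025  0.5549] [-0.0413  0.6312 -0.0216  1.8489  0.0207  0.6619 -1.5841]
(.627,-.0265,.198) [ 0.015   0.0002 -0.0004]
```

View pics/p5.png

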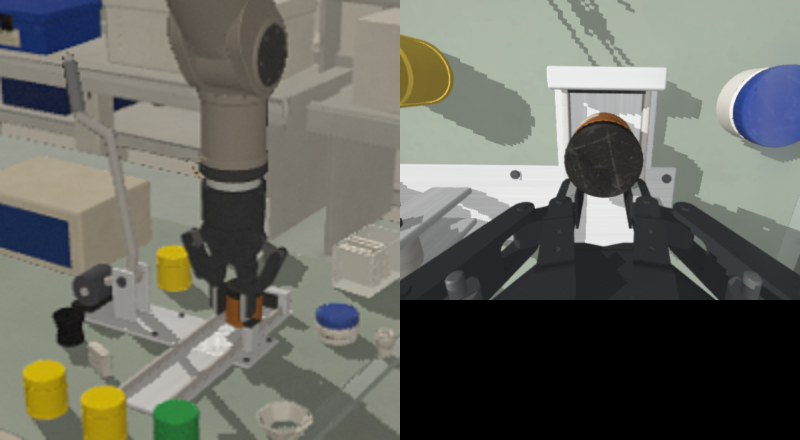

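The jar is upright about 15 mm short of the stop, and the barrier is raised. That was the tenth and last picture, so I finish by force and by numeric image checks.

Request:
{"fn": "carry_out", "kwargs": {
  "moves": [
    [0.002,0,0,0,0.03],
    [0.004,0,0,0,0.03],
    [0.006,0,0,0,0.03],
    [0.008,0,0,0,0.03],
    [0.01,0,0,0,0.03],
    [0.011,0,0,0,0.03],
    [0.012,0,0,0,0.03],
    [0.012,0,0,0,0.03]
  ]
}}

```text
clock: 10.25
tcp_pos: [0.6238, -0.0265, 0.1977]
orientation: [-3.14, -0.097, -0.0]
contact_force: [-0.3, -0.7, -1.1]
grip_width: 0.0296
gripper_force: 0.3
```

Request:
{"fn": "carry_out", "kwargs": {
  "moves": [
    [0.0005,0,0,0,0.03],
    [0.001,0,0,0,0.03],
    [0.0015,0,0,0,0.03],
    [0.002,0,0,0,0.03],
    [0.0025,0,0,0,0.03],
    [0.003,0,0,0,0.03],
    [0.003,0,0,0,0.03],
    [0.003,0,0,0,0.03]
  ]
}}

```text
clock: 11.05
tcp_pos: [0.6268, -0.0263, 0.1977]
orientation: [3.14, 0.097, 0.0]
contact_force: [-0.9, 0.0, -1.1]
grip_width: 0.0298
gripper_force: 0.3
```

```bash
python3 go.py; python3 - <<'E'
from h import *
f=r.grab_frame("wrist");print(f[60:240:6,285].tolist())
E
```

```text
11.05 [ 0.6268 -0.0263  0.1977] yaw 0.06180048099185387 [-0.9098  0.0451 -1.0929] [-0.0423  0.6486 -0.0206  1.8123  0.0198  0.6807 -1.5831]
[[123, 130, 119], [122, 130, 119], [123, 130, 120], [124, 130, 120], [123, 131, 120], [124, 131, 121], [173, 184, 168], [174, 184, 168], [174, 184, 168], [174, 184, 168], [173, 186, 169], [185, 187, 186], [235, 236, 236], [233, 234, 234], [235, 235, 235], [236, 237, 236], [177, 178, 177], [121, 75, 42], [111, 70, 38], [54, 52, 50], [45, 45, 43], [46, 45, 45], [58, 56, 53], [50, 49, 46], [48, 48, 47], [44, 43, 42], [48, 48, 46], [44, 44, 41], [48, 46, 45], [50, 49, 47]]
```

Not yet in contact. I creep on until the force rises.

Request:
{"fn": "carry_out", "kwargs": {
  "moves": [
    [0.0005,0,0,0,0.03],
    [0.001,0,0,0,0.03],
    [0.0015,0,0,0,0.03],
    [0.002,0,0,0,0.03],
    [0.0025,0,0,0,0.03],
    [0.003,0,0,0,0.03],
    [0.003,0,0,0,0.03],
    [0.003,0,0,0,0.03]
  ]
}}

```text
clock: 11.9
tcp_pos: [0.6285, -0.0263, 0.1974]
orientation: [3.14, 0.097, -0.006]
contact_force: [-6.3, -0.0, 5.2]
grip_width: 0.03
gripper_force: 3.6
```

The force rose to 6 N and the tool lags its target, so the jar is against the stop. I back straight off, then go up.

Request:
{"fn": "carry_out", "kwargs": {
  "moves": [
    [-0.002,0,0,0,0.03],
    [-0.005,0,0,0,0.03],
    [-0.01,0,0,0,0.03],
    [-0.02,0,0,0,0.03],
    [-0.035,0,0,0,0.03],
    [-0.05,0,-0.005,0,0.03],
    [-0.06,0,-0.03,0,0.03],
    [-0.07,0,-0.06,0,0.03]
  ]
}}

```text
clock: 12.7
tcp_pos: [0.5582, -0.0306, 0.2573]
orientation: [3.14, 0.097, -0.004]
contact_force: [1.1, -0.2, 0.1]
grip_width: 0.03
gripper_force: 0.0
```

Request:
{"fn": "carry_out", "kwargs": {
  "moves": [
    [-0.02,0,-0.02,0,0.03],
    [-0.04,0,-0.03,0,0.03],
    [-0.06,0,-0.03,0,0.03],
    [-0.08,0,-0.03,0,0.03],
    [-0.09,0,-0.03,0,0.03],
    [-0.1,0,-0.03,0,0.03],
    [-0.1,0,-0.03,0,0.03],
    [-0.1,0,-0.03,0,0.03]
  ]
}}

```text
clock: 13.5
tcp_pos: [0.4606, -0.0365, 0.2878]
orientation: [-3.14, -0.097, -0.001]
contact_force: [0.2, -0.9, -0.7]
grip_width: 0.0301
gripper_force: 0.0
```

```bash
python3 go.py; python3 - <<'E'
from h import *
O=np.array([.5805,-.030]);yw=.06;c,s=np.cos(yw),np.sin(yw)
f=r.grab_frame("wrist").astype(int); b=f.max(2)<75
n,l,st,ce=cv2.connectedComponentsWithStats(b.astype(np.uint8))
for i in range(1,n):
    if 300<st[i,4]<12000:
        P=ray("wrist",[ce[i]],[.056])[0][:2]-O; print('wrist dark',st[i],ce[i].round(),'lane',(c*P[0]+s*P[1]).round(4),(-s*P[0]+c*P[1]).round(4))
f=r.grab_frame("scene").astype(int); R,G,B=f[...,0],f[...,1],f[...,2]
br=((R>70)&(R>1.35*G)&(G>1.3*B)&(G<110)).astype(np.uint8); br[:,:200]=0;br[:150]=0;br[300:]=0;br[:,400:]=0
n,l,st,ce=cv2.connectedComponentsWithStats(br); print([ (st[i].tolist(),ce[i].round()) for i in range(1,n) if st[i,4]>40])
cal=r.calibration("scene");K=np.array([[cal['fx'],0,cal['cx']],[0,cal['fy'],cal['cy']],[0,0,1]])
p=[np.r_[lane2w([[.075,0]],O,yw)[0],z] for z in (.006,.056)]+[np.r_[lane2w([[0,.202]],O,yw)[0],.291]]
q=cv2.projectPoints(np.array(p),cal['rvec'],cal['tvec'],K,np.array([cal['k1'],0,0,0.]))[0].reshape(-1,2);print('expect',q.round(1))
x,y=q[2].round().astype(int);print('handle px',f[y-6:y+7:6,x-3:x+4:3].tolist())
E
```

```text
13.5 [ 0.4606 -0.0365  0.2878] yaw 0.0618971685248323 [ 0.2055 -0.8989 -0.7351] [-0.026   0.2941 -0.0349  2.1557  0.0158  0.691  -1.5804]
wrist dark [   0   16   88   66 2177] [28. 57.] lane -0.0145 0.1605
wrist dark [  45  143   76   52 2843] [ 81. 167.] lane -0.0821 0.1424
[([296, 205, 18, 16, 225], array([304., 213.]))]
expect [[304.3 216.9]
 [304.5 199. ]
 [215.7 103.4]]
handle px [[[90, 89, 88], [97, 96, 93], [92, 90, 85]], [[48, 50, 50], [99, 98, 95], [84, 83, 82]], [[16, 24, 47], [95, 94, 91], [92, 91, 88]]]
```

```bash
python3 - <<'E'
from h import *
O=np.array([.5805,-.030]);yw=.06;c,s=np.cos(yw),np.sin(yw)
for n,lim in (("top",(60,2000)),("wrist",(60,9000))):
    f=r.grab_frame(n).astype(int); b=(f.max(2)<60).astype(np.uint8)
    k,l,st,ce=cv2.connectedComponentsWithStats(b)
    for i in range(1,k):
        P=ray(n,[ce[i]],[.056])[0][:2]-O; L=(c*P[0]+s*P[1],-s*P[0]+c*P[1])
        if st[i,4]>lim[0] and abs(L[1])<.05: print(n,st[i],np.round(L,4))
E
```

```text
top [282 168  22  22 356] [0.0699 0.    ]
wrist [    0   241   560   179 52527] [-0.2486  0.0034]
```

```bash
python3 - <<'E'
from h import *
O=np.array([.5805,-.030]);yw=.06;c,s=np.cos(yw),np.sin(yw)
f=cv2.cvtColor(r.grab_frame("top"),cv2.COLOR_RGB2GRAY)
def L(p,z):
    P=ray("top",[p],[z])[0][:2]-O; return np.round((c*P[0]+s*P[1],-s*P[0]+c*P[1]),4)
print(f[158:196,280:308:3])
for v in range(160,176,2): print(v,L((293,v),.034),L((293,v),.056))
E
```

```text
[[111 108 102  95  81  92 109 110 109 109]
 [111 109  98 103  87  86 109 110 111 110]
 [111 110  99 108  96  91 109 110 109 109]
 [116 117 106 109 104  96 106 108 110 109]
 [135 127 115 113 114  97 101 110 110 111]
 [151 145 137 136 131 112 104 117 116 110]
 [157 154 156 152 148 136 131 138 133 119]
 [159 158 160 153 149 150 150 154 147 138]
 [155 157 158 141 128 146 158 156 157 154]
 [129 136 141 101  83 113 154 159 158 156]
 [ 92  98 101  50  34  61 134 154 157 158]
 [ 76  55  51  29  24  27  91 127 138 148]
 [ 89  40  25  26  23  22  48  81 102 119]
 [117  44  20  19  23  21  20  34  73  84]
 [135  46  19  22  17  16  17  19  70  75]
 [138  41  19  17  20  22  18  20  76  82]
 [137  38  17  22  19  19  18  43  87  93]
 [137  33  21  16  21  18  16  52  96 104]
 [133  31  18  16  22  20  19  56 102 104]
 [131  24  17  14  16  24  13  54 111 105]
 [135  26  24  17  11  23  15  56 117 108]
 [137  20  26  19  15  20  20  60 109 108]
 [134  22  25  19  18  26  21  69 104 111]
 [129  29  22  15  11  27  18  77  96 108]
 [122  33  26  19  12  29  17  86  96 105]
 [116  47  25  21  21  28
[... 154 characters left out ...]
91  41  30  31  35  50 106  97 104]
 [106 101  51  35  35  35  70 108  96 105]
 [107 106  81  34  32  44  90 109  99 108]
 [105 105 110  47  44  63 102 108  98 103]
 [ 95  97 117  70  65  84 107 107 100 100]
 [ 88  89  99  80  84  91  99  98  93  99]
 [ 89  90  87  86  89  86  89  88  87  99]
 [ 91  90  90  91  91  90  89  88  86  96]
 [ 94  94  93  93  89  91  92  89  85  91]]
160 [0.1216 0.0013] [0.1133 0.001 ]
162 [0.1166 0.0008] [0.1084 0.0005]
164 [0.1117 0.0004] [1.036e-01 1.000e-04]
166 [ 1.067e-01 -1.000e-04] [ 0.0987 -0.0003]
168 [ 0.1017 -0.0005] [ 0.0939 -0.0008]
170 [ 0.0968 -0.0009] [ 0.0891 -0.0012]
172 [ 0.0918 -0.0014] [ 0.0842 -0.0016]
174 [ 0.0869 -0.0018] [ 0.0794 -0.0021]
```

The lid's front edge reads within about 2 mm of the stop face, which is inside the measuring error. A second light push with a very slow retreat rules out any rebound gap.

Request:
{"fn": "carry_out", "kwargs": {
  "moves": [
    [0.02,0,0,0,0.03],
    [0.05,0,0,0,0.03],
    [0.08,0,0.005,0,0.03],
    [0.1,0,0.03,0,0.03],
    [0.105,0,0.06,0,0.03],
    [0.115,0,0.085,0,0.03],
    [0.13,0,0.09,0,0.03],
    [0.145,0,0.09,0,0.03]
  ]
}}

```text
clock: 14.55
tcp_pos: [0.6047, -0.0276, 0.1956]
orientation: [3.14, 0.097, -0.005]
contact_force: [-0.4, 0.1, 0.1]
grip_width: 0.0302
gripper_force: 0.0
```

Request:
{"fn": "carry_out", "kwargs": {
  "moves": [
    [0.005,0,0,0,0.03],
    [0.009,0,0,0,0.03],
    [0.012,0,0,0,0.03],
    [0.014,0,0,0,0.03],
    [0.016,0,0,0,0.03],
    [0.017,0,0,0,0.03],
    [0.018,0,0,0,0.03],
    [0.018,0,0,0,0.03]
  ]
}}

```text
clock: 15.35
tcp_pos: [0.6227, -0.0265, 0.1978]
orientation: [3.14, 0.097, 0.0]
contact_force: [-1.0, -0.3, -0.4]
grip_width: 0.0301
gripper_force: 0.0
```

Request:
{"fn": "carry_out", "kwargs": {
  "moves": [
    [0.001,0,0,0,0.03],
    [0.002,0,0,0,0.03],
    [0.003,0,0,0,0.03],
    [0.004,0,0,0,0.03],
    [0.005,0,0,0,0.03],
    [0.0055,0,0,0,0.03],
    [0.006,0,0,0,0.03],
    [0.006,0,0,0,0.03]
  ]
}}

```text
clock: 16.15
tcp_pos: [0.6281, -0.0263, 0.1975]
orientation: [3.14, 0.097, -0.003]
contact_force: [-5.1, -0.6, 3.0]
grip_width: 0.03
gripper_force: 2.4
```

Request:
{"fn": "carry_out", "kwargs": {
  "moves": [
    [-0.0003,0,0,0,0.03],
    [-0.0006,0,0,0,0.03],
    [-0.0009,0,0,0,0.03],
    [-0.0012,0,0,0,0.03],
    [-0.0015,0,0,0,0.03],
    [-0.002,0,0,0,0.03],
    [-0.003,0,0,0,0.03],
    [-0.005,0,0,0,0.03]
  ]
}}

```text
clock: 16.95
tcp_pos: [0.6243, -0.0264, 0.198]
orientation: [-3.14, -0.097, -0.003]
contact_force: [-0.2, -0.8, -0.4]
grip_width: 0.03
gripper_force: 0.0
```

Request:
{"fn": "carry_out", "kwargs": {
  "moves": [
    [-0.004,0,0,0,0.03],
    [-0.01,0,0,0,0.03],
    [-0.02,0,0,0,0.03],
    [-0.035,0,0,0,0.03],
    [-0.05,0,-0.01,0,0.03],
    [-0.065,0,-0.035,0,0.03],
    [-0.09,0,-0.065,0,0.03],
    [-0.12,0,-0.085,0,0.03]
  ]
}}

```text
clock: 17.75
tcp_pos: [0.5032, -0.034, 0.2842]
orientation: [-3.14, -0.097, -0.003]
contact_force: [-0.0, -0.3, 1.1]
grip_width: 0.0297
gripper_force: 0.0
```

Request:
{"fn": "carry_out", "kwargs": {
  "moves": [
    [-0.02,0,0,0,0.03],
    [-0.035,0,0,0,0.03],
    [-0.045,0,0,0,0.03],
    [-0.045,0,0,0,0.03],
    [-0.045,0,0,0,0.03],
    [-0.045,0,0,0,0.03],
    [-0.045,0,0,0,0.03],
    [-0.045,0,0,0,0.03]
  ]
}}

```text
clock: 18.55
tcp_pos: [0.4595, -0.0366, 0.2826]
orientation: [-3.14, -0.097, 0.0]
contact_force: [0.9, -0.5, 0.3]
grip_width: 0.0304
gripper_force: 0.0
```

```bash
python3 go.py; python3 - <<'E'
from h import *
f=r.grab_frame("top").astype(int)
b=(f.max(2)<60).astype(np.uint8);k,l,st,ce=cv2.connectedComponentsWithStats(b)
print([(st[i].tolist(),ce[i].round(1)) for i in range(1,k) if 275<ce[i][0]<305 and 165<ce[i][1]<200 and st[i,4]>50])
print(cv2.cvtColor(f.astype(np.uint8),cv2.COLOR_RGB2GRAY)[162:172,286:298:3])
s=r.grab_frame("scene").astype(int);print(s[97:110:6,212:219:3].tolist())
E
```

```text
18.55 [ 0.4595 -0.0366  0.2826] yaw 0.061894388052395465 [ 0.9016 -0.4831  0.3077] [-0.0261  0.3018 -0.0348  2.1615  0.0164  0.6785 -1.581 ]
[([282, 168, 22, 22, 356], array([291.6, 177.9]))]
[[115 111 114  99]
 [137 134 131 111]
 [153 150 146 136]
 [158 155 148 151]
 [157 141 126 145]
 [140 100  81 114]
 [102  54  37  64]
 [ 52  25  23  26]
 [ 20  23  23  22]
 [ 24  18  22  22]]
[[[57, 57, 56], [96, 96, 92], [83, 82, 81]], [[116, 112, 104], [95, 94, 92], [94, 92, 89]], [[22, 27, 53], [90, 88, 84], [98, 96, 92]]]
```

The lid sits in exactly the same place after the second push, so the jar is resting on the stop. The barrier is up and the robot is clear.

```bash
python3 -c "
from bench import r
print(r.hand_in())"
```

```text
the job is handed in; nothing more can be done
None
```

The job is handed in, with no verdict shown: the barrier stays raised by itself, the jar stands upright against the far stop, and no other object was moved on purpose, though I didn't re-measure them; I raised the barrier by pushing its counterweight with a fingertip, not the handle, because the tool could only point down.

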